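Tighten the pellet press with a ring spanner

ROBOT

A 7-joint arm with a two-finger parallel gripper is mounted at the origin on a cart in front of the work surface, level with it; the furniture and walls round the work are solid. World frame = base frame: x ahead of the robot, y to its left, z up, the work surface at z = 0. Lengths are in m, angles in rad, forces in N, time in s.
With the tool pointing down it reaches from about 0.4 to 0.85 m from the base axis. Payload 10.4 kg.
Tool frame: the origin (TCP) lies at the very end of the fingers, on their centre line; the grasp point (between the pads) lies bot.grip_depth behind it (bot.grip_depth is the distance from the TCP to the grasp point, in m); z points along the fingers, y is the line along which they close (so a half turn about z gives the same grasp; the last joint's range is limited). The gripper opens to 87 mm and grips with 3 to 60 N. Pads are 19 mm wide; open, the fingers measure 117 mm over their backs; the gripper's body (75 mm by 190 mm) begins 51 mm behind the grasp point.
Start: joints at [-1.143, 0.332, -0.065, 1.46, 0.022, 1.35, -0.088], TCP at [0.272, 0.563, 0.223] pointing down, gripper open.
Joint ranges: [-2.6, 2.6], [-0.5, 2.12], [-1.47, 1.34], [0.16, 2.42], [-1.27, 4.41], [0.06, 2.06], [-2.6, 2.6]. Speed limits (rad/s): [2.22, 2.22, 2.79, 2.79, 3.14, 3.14, 3.14].

INTERFACE

Orientations are given as a unit quaternion [x, y, z, w].
In Python, from cell import bot, cams gives the robot as it stands.
- The arm moves only by the tool move_arm, never from a script. Its arguments are lists of equal length, an entry for each row: "rot": the turn, a rotation vector about the tool's x, y, z in rad, a list of three; "xyz": the shift along the tool's x, y, z in mm, a list of three; "hand": the closure, from 0 (fully open) to 1 (shut). In form: {"rot": [[rx, ry, rz], ...], "xyz": [[x, y, z], ...], "hand": [hand, ...]}. A call has 1 to 12 rows; each row is the pose to reach, as a shift and turn from the pose commanded when the call began, along the tool's axes at that moment; what a row does not reach only later rows make up. A row lasts 1/8 s, in which the tool goes at most 62.5 mm and 10.7 degrees, less where a joint would pass 70% of its speed; a pose out of reach is approached as far as the arm can. A call with a gripper value outside its range is refused whole. The fingers move at their own pace and stop on an object; "grip_force" is the grip in N (left out, the last holds). Time passes only in rows, so rows that repeat a pose let the fingers close. It gives the time, the measured TCP pose, the force, the opening and the grip force at its end, in the units of the state.
- bot.read_state(): the state, without advancing time (a new reading comes with each control period).
- cams.get_image(name): name is "scene" or "top" or "wrist"; returns a dict with "color" (480x640x3 uint8, red, green, blue), "camera_matrix" (3x3 intrinsics, pixels), "R" (3x3) and "t" (3): a world point X has camera coordinates R X + t. Camera axes: x right, y down, z forward; pixel columns grow to the right and rows downward; lengths in m; the calibration is good to about 2 mm. The wrist camera is an equidistant fisheye: a pixel r from the principal point sees the ray r / f radians off the axis. A picture is of the moment at which its call begins. There is no depth.
- bot.sign_off(): hands the job in; it is judged then, once.
Trained networks look in the newest picture that a camera, given by its name, has taken for a name from the list of things; names that differ only in an ending like _2 or _b are one class to them, and where a whole thing is asked for, a point or a joint stands for the part that bears it (a point fixed in the world has none). Each returns a list of dicts, best first, with "confidence" (0 to 1); they miss things now and then, are a little off and sometimes report something else, mostly with a low value. They report only what shows in the picture. A call takes as long as a camera call. They do not tell look-alikes from the thing itself.
- cams.recognise(name, camera): "rect" ([left, top, right, bottom] in pixels, round what is visible of it).
- cams.silhouettes(name, camera): "region" (480x640 bool, what is visible of it) and "rect" ([left, top, right, bottom] in pixels, round what is visible of it).
The state is a dict: "t": time; "joints": joint angles; "qvel": joint speeds; "effort": joint torques, N m; "eef_pos": TCP position; "eef_rot": TCP orientation; "force": force on the tool from outside, world axes, zero at the start; "moment": the same for the moment, N m; "gripper_width": opening from 0.0 (shut) to 1.0 (fully open); "grasp_force": force on a finger pad.
Only numpy, scipy, OpenCV 4.12 (cv2) and the standard library are available. Lean on these libraries where they do the work, as an engineer would, in place of code of your own. Each camera call takes 0.05 s, during which the arm holds its last target. There are 200 camera calls.

TASK

Take the ring spanner from its rest and tighten the hex screw on top of the small pellet press: turn it clockwise, in short swings between the two columns on the robot's side, lifting the ring off and re-seating it for each swing, until the screw is fully home. Finish with a pull of about 0.8 N m on the screw (not under 0.5, never over 1.3), and do not force the spanner against the columns or turn the screw with the fingers. Then lay the spanner back in both notches of its rest the way it lay, let go, and leave the other things on the bench alone.

Things in the scene. Friction and masses are not known exactly. Their poses are not given: they have to be found in the camera images.
- press: Steel pellet press fixed to the bench: base plate 100 x 140 x 14 mm, a pellet die inside, a crosshead plate 84 (x) x 124 (y) mm whose top is 98 mm above the bench. Origin: centre of its underside, straight below the vertical screw axis; its x axis points away from the robot side. The spanner works with its handle out over the -x side.
- columns: The four columns' upper ends, round, 12 mm diameter, 40 mm tall above the crosshead (tops 138 mm above the bench), at x +-27.5, y +-47.6 mm in the press frame. They stop the spanner's handle: over the -x side it is free for about 45 degrees either way from straight out. Same origin and axes as the press.
- screw_head (a point): Point on the screw axis at the upper face of the collar (104 mm above the bench), where the seated ring's underside comes to lie. It turns with the screw: its x axis is square to one of the six flats. The hex is 36 mm across flats, flats from 1 to 13 mm above this point, tapering to 30 mm across at its top, 18 mm up. The head does not sink as it turns. After a hard pull the ring clings to the hex until turned back a little.
- screw (a joint): Turn of the screw in its collar, rad, growing clockwise seen from above: 2.3 is fully home (hard stop); it starts 1.66 to 2.2 rad short of that. Friction about 0.22 N m, stays where left.
- collar (a joint): Spring-loaded torque collar that carries the screw: turns clockwise 0.025 rad per N m put on the screw (40 N m/rad) and springs back to 0. With the screw home, 0.02 rad therefore means 0.8 N m.
- spanner: Loose ring spanner, steel with a black grip sleeve, about 0.16 kg. Origin: on the ring's axis at the ring's underside; z up, handle along -x. Ring 14 mm high, hexagonal hole through it, 38.5 mm across flats with the flats square to x and every 60 degrees from it (so about 8 degrees of play either way on the screw), about 53 mm outside; handle with a black flat-sided sleeve 16 mm wide, from 1 to 21 mm above the underside, between 40 and 198 mm from the ring axis.
- spanner_grip (a point): Place to hold the spanner: middle of the handle's section, 85 mm from the ring's axis (-85, 0, 11 mm in the spanner frame). 0.8 N m on the screw is 9.4 N pushed sideways here.
- rest: Grey tool rest fixed to the bench, base 130 (x) x 60 (y) x 8 mm, origin: centre of its underside. Two upright saddles, 10 mm thick, at x = +-37 mm, up to 45 mm high, with open notches about 23 mm wide whose floor is 34 mm above the bench. The spanner lies along x, ring towards +x, handle in both notches: its grip point is then at (0, 0, 44 mm) in this frame. Between the saddles there is free room for fingers down to the base.
- agate_mortar: Brown stone mortar bowl, 65 mm wide, 22 high: a bystander, leave it where it stands; origin at the centre of its underside
- vial_amber: Brownish vial with a black cap, 24 mm wide, 62 high: a bystander, leave it where it stands; origin at the centre of its underside
- slide_carton: Small white carton, 42 x 52 x 59 mm: a bystander, leave it where it stands; origin at the centre of its underside
- jar_blue: White jar with a blue lid, 51 mm wide, 56 high: a bystander, leave it where it stands; origin at the centre of its underside
- timer: White bench timer, 70 x 62 x 18 mm: a bystander, leave it where it stands; origin at the centre of its underside
- petri_dish: Flat clear dish, 87 mm wide, 14 high: a bystander, leave it where it stands; origin at the centre of its underside
Mind the look-alikes: they are no part of the job. Leave any red look-alike of the rest alone.

How it is judged:
By the outcome, as a careful person would: the job done as asked, in the order asked, and still so for the second after the job is handed in, with the robot touching nothing.
It also fails if it takes over 72 s, if anything falls off the work surface, if the arm or the gripper's body presses on something with over 40 N, if the wrist force passes 120 N, or if a joint passes its speed limit or range.

## Working session

There is one attempt and no reset: what is moved stays moved. The work goes in short steps, Python scripts to look and compute and a tool call to move; the robot and the scene stay as the last step left them, time stands still between calls to the robot, and variables do not carry over. Pictures are saved under pics/ and viewed, at most 10 in all, crops included, and the job is handed in when it is done.

Besides the shell and the picture viewer there is one more tool, called after "Emit:" as name(argument=value, ...) on one line, values as JSON. move_arm: Moves the arm, as the interface text tells. Its arguments: {"type":"object","properties":{"rot":{"type":"array","items":{"type":"array","items":{"type":"number"}}},"xyz":{"type":"array","items":{"type":"array","items":{"type":"number"}}},"hand":{"type":"array","items":{"type":"number"}},"grip_force":{"type":"number"}},"required":["rot","xyz","hand"]}

```bash
ls; mkdir -p pics; python3 - <<'E'
from cell import bot,cams
import cv2,numpy as np
print(bot.grip_depth); s=bot.read_state(); print(s)
for c in ("scene","top"):
    d=cams.get_image(c); cv2.imwrite(f"pics/{c}0.png",d["color"][:,:,::-1]); print(c,d["camera_matrix"].round(1).tolist(),d["R"].round(4).tolist(),d["t"].round(4).tolist())
    for n in ("spanner","rest","press","screw_head","columns","jar_blue","timer","petri_dish","vial_amber","slide_carton","agate_mortar"):
        print(n,[(np.round(r["rect"]).tolist(),round(r["confidence"],2)) for r in cams.recognise(n,c)][:4])
E
```

```text
pics
0.0187
{'t': 0.0, 'joints': array([-1.14258651,  0.33287125, -0.06470753,  1.4609571 ,  0.02162344,
        1.349908  , -0.08848398]), 'qvel': array([-0.00050076,  0.00252181, -0.00242761, -0.00013925, -0.00066233,
        0.00063021, -0.00120186]), 'effort': array([-8.32818805e-04, -6.23244596e+01,  2.44930893e-02, -3.89892340e+01,
       -6.13058964e-02,  3.95702664e-02,  1.14020575e-04]), 'eef_pos': array([0.27214497, 0.56219646, 0.22174683]), 'eef_rot': array([ 2.23476808e-01,  9.74708978e-01, -7.13922535e-04, -1.18245248e-04]), 'force': array([-0.49406204,  0.18412379, -0.24896677]), 'moment': array([0.02071738, 0.00542145, 0.01615339]), 'grasp_force': 0.0, 'gripper_width': 0.9999612856462146}
scene [[560.0, 0.0, 317.0], [0.0, 560.0, 238.9], [0.0, 0.0, 1.0]] [[0.9089, -0.4165, 0.0214], [-0.1547, -0.3844, -0.9101], [0.3873, 0.8239, -0.4138]] [-0.426, 0.2528, 1.2742]
spanner [([243.0, 232.0, 307.0, 258.0], 0.83)]
rest [([196.0, 196.0, 233.0, 217.0], 0.79), ([253.0, 244.0, 298.0, 267.0], 0.63)]
press [([339.0, 251.0, 403.0, 332.0], 0.94)]
screw_head [([364.0, 265.0, 378.0, 281
[... 612 characters left out ...]
.0, 232.0, 286.0, 307.0], 0.92)]
rest [([124.0, 274.0, 147.0, 322.0], 0.6), ([263.0, 251.0, 289.0, 289.0], 0.59)]
press [([385.0, 210.0, 444.0, 252.0], 0.7), ([475.0, 236.0, 498.0, 252.0], 0.18)]
screw_head [([412.0, 218.0, 424.0, 236.0], 0.55)]
columns [([262.0, 247.0, 291.0, 290.0], 0.3)]
jar_blue [([226.0, 216.0, 242.0, 232.0], 0.67), ([475.0, 237.0, 502.0, 253.0], 0.21)]
timer [([419.0, 282.0, 445.0, 310.0], 0.76)]
petri_dish [([270.0, 170.0, 298.0, 204.0], 0.7), ([389.0, 209.0, 441.0, 252.0], 0.19)]
vial_amber [([470.0, 275.0, 486.0, 282.0], 0.4)]
slide_carton [([472.0, 237.0, 500.0, 253.0], 0.73)]
agate_mortar [([362.0, 279.0, 388.0, 303.0], 0.71), ([420.0, 283.0, 443.0, 309.0], 0.33)]
```

View pics/top0.png

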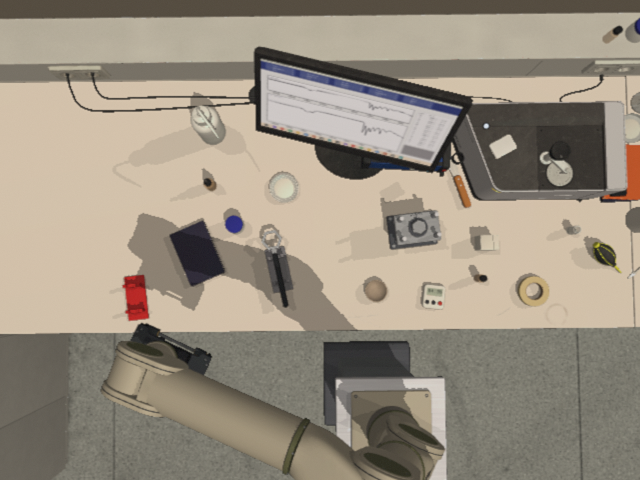

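View pics/scene0.png

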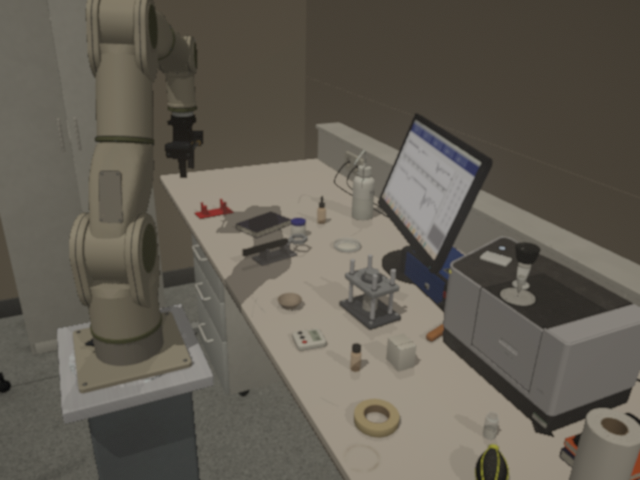

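Top view: the red rest at (136,297) is the look-alike. The grey rest at (276,270) carries the spanner, with its ring at (271,235) and handle end at (285,304). The press is at (414,229). The only spanner-like thing is the black handle; the orange screwdriver at (461,190) is no match.

```bash
cat > h.py <<'E'
from cell import bot,cams
import numpy as np,cv2
from scipy.spatial.transform import Rotation as Rot
from scipy.optimize import least_squares
def ray(d,px,fish=False):
    K=d["camera_matrix"];u=np.array([(px[0]-K[0,2])/K[0,0],(px[1]-K[1,2])/K[1,1]])
    if fish:
        r=np.linalg.norm(u)+1e-12; v=np.array([*(u/r*np.sin(r)),np.cos(r)])
    else: v=np.array([*u,1.])
    return -d["R"].T@d["t"], d["R"].T@v
def at_z(d,px,z,fish=False):
    c,v=ray(d,px,fish); return c+v*(z-c[2])/v[2]
def proj(d,X,fish=False):
    K=d["camera_matrix"];c=np.atleast_2d(X)@d["R"].T+d["t"]
    if fish:
        n=np.linalg.norm(c[:,:2],axis=1)+1e-12;u=c[:,:2]/n[:,None]*np.arctan2(n,c[:,2])[:,None]
    else: u=c[:,:2]/c[:,2:]
    return u*[K[0,0],K[1,1]]+[K[0,2],K[1,2]]
def delta(pos,yaw=None,R=None):
    """shift (mm) and rotvec in tool axes from measured pose to target TCP pos with tool down; yaw = world direction of tool x"""
    s=bot.read_state();R0=Rot.from_quat(s["eef_rot"])
    if R is None:
        x=np.array([np.cos(yaw),np.sin(yaw),0]);z=np.array([0,0,-1.]);R=Rot.from_matrix(np.c_[x,np.cross(z,x),z])
    return (R0.inv().apply(np.array(pos)-s["eef_pos"])*1000).round(1),(R0.inv()*R).as_rotvec().round(3)
def save(d,n): cv2.imwrite(f"pics/{n}.png",d["color"][:,:,::-1])
E
python3 - <<'E'
from h import *
d=cams.get_image("top")
for n,p,z in [("ring",(271,235),.045),("hend",(285,304),.044),("restc",(277,270),.02),("press",(418,228),.115),("pressbase?",(413,230),.098)]:
    print(n,at_z(d,p,z).round(3))
w=cams.get_image("wrist");save(w,"w0");K=w["camera_matrix"];print(K,w["R"].round(3),-w["R"].T@w["t"])
R=Rot.from_quat(bot.read_state()["eef_rot"]).as_matrix();print((R.T@w["R"].T).round(3),(R.T@(-w["R"].T@w["t"]-bot.read_state()["eef_pos"])).round(4))
print(R.round(3))
E
```

```text
ring [0.57  0.339 0.045]
hend [0.372 0.301 0.044]
restc [0.469 0.324 0.02 ]
press [ 0.58  -0.069  0.115]
pressbase? [ 0.576 -0.059  0.098]
[[371.64829954   0.         316.1804213 ]
 [  0.         371.64829954 241.91106049]
 [  0.           0.           1.        ]] [[ 0.436  0.9    0.   ]
 [ 0.862 -0.418  0.287]
 [ 0.259 -0.125 -0.958]] [0.20208505 0.59538678 0.3853098 ]
[[-0.001 -0.958 -0.287]
 [ 1.    -0.001  0.   ]
 [-0.    -0.287  0.958]] [ 0.0775 -0.001  -0.1627]
[[-0.9    0.436  0.   ]
 [ 0.436  0.9    0.   ]
 [ 0.     0.    -1.   ]]
```

```bash
python3 - <<'E'
from h import *
print(delta([0.470,0.320,0.20],np.pi+0.19))
E
```

```text
(array([-283.6, -132.2,   22.6]), array([ 0.   ,  0.   , -0.641]))
```

View pics/w0.png

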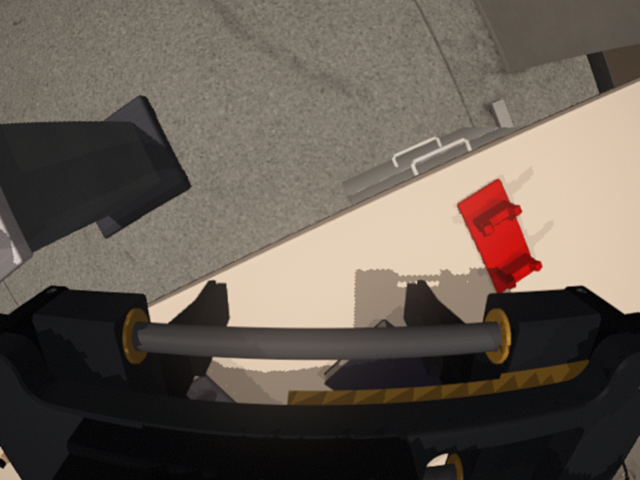

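Emit:
move_arm(rot=[[0, 0, -0.16], [0, 0, -0.32], [0, 0, -0.48], [0, 0, -0.64], [0, 0, -0.641], [0, 0, -0.641], [0, 0, -0.641], [0, 0, -0.641]], xyz=[[-58, -22, -11], [-116, -44, -22], [-174, -66, -33], [-232, -88, -44], [-290, -110, -55], [-350, -130, -60], [-350, -130, -60], [-350, -130, -60]], hand=[0, 0, 0, 0, 0, 0, 0, 0])

```text
t: 2.3
eef_pos: [0.5305, 0.2933, 0.2824]
eef_rot: [-0.095, 0.996, 0.0, -0.0]
force: [0.1, 0.5, -0.2]
gripper_width: 1.0
grasp_force: 0.0
```

```bash
python3 - <<'E'
from h import *
w=cams.get_image("wrist");save(w,"w1")
print(bot.read_state()["eef_pos"],bot.read_state()["joints"])
for n in ("spanner","rest"):
    for r in cams.silhouettes(n,"wrist")[:2]:
        print(n,r["rect"],r["confidence"]); np.save(f"{n}_{int(r['confidence']*100)}",r["region"])
E
```

```text
[0.52986956 0.29420314 0.2823368 ] [-0.64378556  0.26403672  0.07726455  1.42516893 -0.02104293  1.45346753
  1.19566392]
spanner [325.3, 56.2, 380.2, 258.8] 0.97
rest [321.3, 102.0, 375.8, 210.3] 0.9
rest [2.8, 195.2, 24.1, 231.5] 0.7
```

View pics/w1.png

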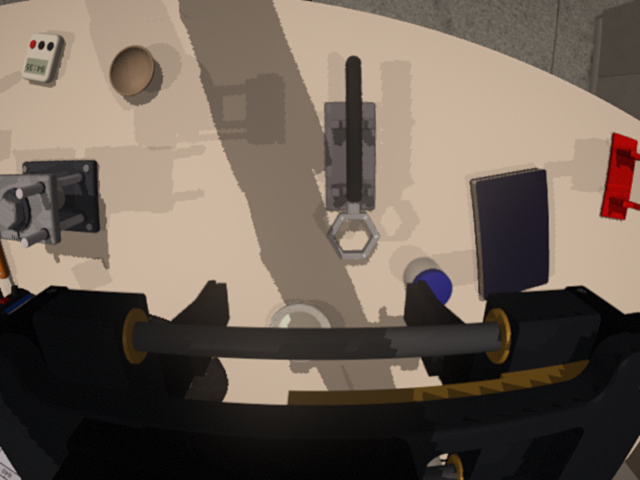

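The wrist view shows the grey rest at (350,155) holding the spanner, with its ring at (353,236) and sleeve end at (353,60). Red decoy is at (620,175). Press is at the left edge, (30,205).

```bash
cat >> h.py <<'E'
def spanner_fit(w,reg,zu):
    """ring axis xy and yaw (ring direction from handle) with underside height zu"""
    g=w["color"].max(2)
    m=(cv2.dilate(reg.astype(np.uint8),np.ones((3,3)))>0)
    hs,hi=cv2.findContours(reg.astype(np.uint8),cv2.RETR_CCOMP,cv2.CHAIN_APPROX_NONE)
    holes=[(cv2.contourArea(c),c) for c,h in zip(hs,hi[0]) if h[3]>=0]
    hole=max(holes,key=lambda a:a[0])[1] if holes else None
    ys,xs=np.where(m&(g<45))
    P=np.array([at_z(w,(x,y),zu+.020,True)[:2] for x,y in zip(xs,ys)])
    mu=np.median(P,0); P=P[np.linalg.norm(P-mu,axis=1)<.11];mu=P.mean(0)
    u=np.linalg.svd(P-mu,full_matrices=False)[2][0]
    c=None
    if hole is not None:
        M=cv2.moments(hole);px=(M["m10"]/M["m00"],M["m01"]/M["m00"]);c=at_z(w,px,zu+.007,True)[:2]
        if u@(c-mu)<0:u=-u
    t=(P-mu)@u
    return c,np.arctan2(u[1],u[0]),mu,np.percentile(t,[1,99]),u
E
python3 - <<'E'
from h import *
w=cams.get_image("wrist")
r=cams.silhouettes("spanner","wrist")[0]
c,y,mu,t,u=spanner_fit(w,r["region"],.033)
print(c,y,mu,t, "grip from hole",c-.085*u if c is not None else None,"from sleeve",mu+t[1]*u-.045*u, mu+t[0]*u+.113*u, "lat", (c-mu)@np.array([-u[1],u[0]]) if c is not None else 0)
E
```

```text
[0.55647868 0.33896238] 0.19175764204741075 [0.45691238 0.3170627 ] [-0.08773625  0.05914727] grip from hole [0.47303666 0.32276269] from sleeve [0.47080034 0.31975895] [0.48171307 0.32187758] lat 0.002522473979708768
```

Emit:
move_arm(rot=[[0, 0, 0.185], [0, 0, 0.37], [0, 0, 0.555], [0, 0, 0.74], [0, 0, 0.925], [0, 0, 1.11], [0, 0, 1.295], [0, 0, 1.48], [0, 0, 1.665], [0, 0, 1.85], [0, 0, 2.035], [0, 0, 2.22]], xyz=[[5, -2, 5], [10, -4, 10], [15, -6, 15], [20, -8, 20], [25, -10, 25], [30, -12, 30], [35, -14, 35], [40, -15, 40], [45, -15, 45], [50, -16, 50], [52, -17, 50], [52, -17, 50]], hand=[0, 0, 0, 0, 0, 0, 0, 0, 0, 0, 0, 0])

```text
t: 4.05
eef_pos: [0.4822, 0.2671, 0.2326]
eef_rot: [0.851, 0.526, 0.0, -0.0]
force: [0.1, 0.4, -0.1]
gripper_width: 1.003
grasp_force: 0.0
```

Emit:
move_arm(rot=[[0, 0, 0.18], [0, 0, 0.36], [0, 0, 0.54], [0, 0, 0.72], [0, 0, 0.9], [0, 0, 0.92], [0, 0, 0.92]], xyz=[[0, 0, 0], [0, 0, 0], [0, 0, 0], [0, 0, 0], [0, 0, 0], [0, 0, 0], [0, 0, 0]], hand=[0, 0, 0, 0, 0, 0, 0])

```text
t: 4.92
eef_pos: [0.4826, 0.2669, 0.2326]
eef_rot: [0.995, 0.098, 0.0, -0.0]
force: [0.1, 0.6, -0.0]
gripper_width: 1.0
grasp_force: 0.0
```

```bash
python3 - <<'E'
from h import *
w=cams.get_image("wrist");save(w,"w2")
s=bot.read_state();print(s["eef_pos"],s["joints"].round(3),s["force"],s["moment"])
for r in cams.silhouettes("spanner","wrist")[:2]: 
    print(r["rect"],r["confidence"])
    c,y,mu,t,u=spanner_fit(w,r["region"],.033);print(c,y,mu,t)
print(delta([.473,.3215,.044-.0187],.192))
E
```

```text
[0.48264204 0.2668135  0.232569  ] [-0.892  0.161  0.343  1.662 -0.056  1.328 -1.915] [ 0.37615946  0.54123463 -0.52872455] [-0.07874149  0.13475882  0.05146627]
[223.5, 100.3, 289.3, 322.2] 0.96
[0.5566048  0.33868056] 0.20250558693947782 [0.46163778 0.31773347] [-0.09514931  0.05607257]
(array([  1.1, -55.6, 207.3]), array([-0.   , -0.   ,  0.003]))
```

View pics/w2.png

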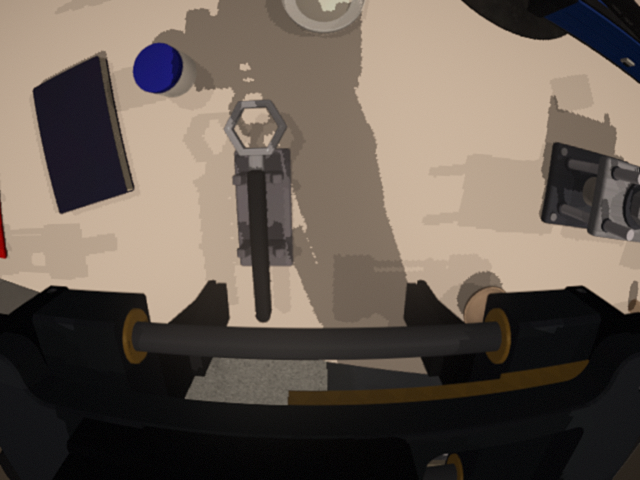

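Emit:
move_arm(rot=[[0, 0, 0], [0, 0, 0], [0, 0, 0], [0, 0, 0], [0, 0, 0], [0, 0, 0], [0, 0, 0]], xyz=[[0, -28, 20], [1, -56, 60], [1, -56, 110], [1, -56, 160], [1, -56, 195], [1, -56, 207], [1, -56, 207]], hand=[0, 0, 0, 0, 0, 0, 0])

```text
t: 5.9
eef_pos: [0.4732, 0.3218, 0.0257]
eef_rot: [0.995, 0.096, -0.0, 0.0]
force: [0.6, -1.2, 0.3]
gripper_width: 1.0
grasp_force: 0.0
```

Emit:
move_arm(rot=[[0, 0, 0], [0, 0, 0], [0, 0, 0], [0, 0, 0], [0, 0, 0], [0, 0, 0]], xyz=[[0, 0, 0], [0, 0, 0], [0, 0, 0], [0, 0, 0], [0, 0, 0], [0, 0, 0]], hand=[0.5, 0.85, 0.9, 0.9, 0.9, 0.9], grip_force=45)

```text
t: 6.65
eef_pos: [0.4731, 0.3217, 0.0255]
eef_rot: [0.995, 0.096, -0.0, -0.0]
force: [0.4, 0.1, 0.3]
gripper_width: 0.4
grasp_force: 0.0
```

Emit:
move_arm(rot=[[0, 0, 0], [0, 0, 0], [0, 0, 0], [0, 0, 0], [0, 0, 0], [0, 0, 0]], xyz=[[0, 0, 0], [0, 0, 0], [0, 0, 0], [0, 0, 0], [0, 0, 0], [0, 0, 0]], hand=[1, 1, 1, 1, 1, 1])

```text
t: 7.4
eef_pos: [0.4731, 0.3218, 0.0255]
eef_rot: [0.995, 0.096, -0.0, -0.0]
force: [0.4, -0.2, -1.0]
gripper_width: 0.182
grasp_force: 45.0
```

```bash
python3 - <<'E'
from h import *
s=bot.read_state();print(s)
print(delta([.473,.3215,.26],.192), delta([.42,-.06,.26],.0))
E
```

```text
{'t': 7.4, 'joints': array([-0.91017353,  0.41536507,  0.28025554,  1.81781079, -0.14006497,
        0.92759111, -1.94722518]), 'qvel': array([ 0.00076698, -0.00040949,  0.00233267,  0.00028752,  0.00115013,
       -0.00122659, -0.0005545 ]), 'effort': array([ 3.81070264e-01, -5.84214628e+01,  5.81389412e+00, -3.16819632e+01,
        1.98318204e-01,  5.24731795e-02,  8.22647475e-03]), 'eef_pos': array([0.47310925, 0.32180359, 0.02552106]), 'eef_rot': array([ 9.95401184e-01,  9.57939448e-02, -3.82418839e-06, -5.42208130e-05]), 'force': array([ 0.41096269, -0.2455089 , -1.02603284]), 'moment': array([0.13247361, 0.16936677, 0.01776347]), 'grasp_force': 44.98915387317538, 'gripper_width': 0.18228150459463596}
(array([-2.000e-01,  3.000e-01, -2.345e+02]), array([-0., -0., -0.])) (array([-124.9,  364.6, -234.5]), array([-0.   ,  0.   ,  0.192]))
```

Emit:
move_arm(rot=[[0, 0, 0], [0, 0, 0], [0, 0, 0], [0, 0, 0.05], [0, 0, 0.1], [0, 0, 0.15], [0, 0, 0.19], [0, 0, 0.19], [0, 0, 0.19], [0, 0, 0.19], [0, 0, 0.19], [0, 0, 0.19]], xyz=[[0, 0, -20], [0, 0, -70], [0, 0, -130], [-5, 10, -185], [-20, 50, -225], [-40, 100, -245], [-60, 160, -245], [-80, 220, -245], [-100, 280, -245], [-118, 335, -245], [-125, 364, -245], [-125, 364, -245]], hand=[1, 1, 1, 1, 1, 1, 1, 1, 1, 1, 1, 1])

```text
t: 8.9
eef_pos: [0.4193, -0.0618, 0.2705]
eef_rot: [1.0, -0.001, 0.0, -0.0]
force: [-0.1, 0.5, -1.2]
gripper_width: 0.177
grasp_force: 45.0
```

```bash
python3 - <<'E'
from h import *
w=cams.get_image("wrist");save(w,"w3")
s=bot.read_state();print(s["eef_pos"],s["joints"].round(3),s["force"],s["moment"])
for n in ("spanner","press","screw_head","columns"):
  for r in cams.silhouettes(n,"wrist")[:2]: 
    print(n,r["rect"],r["confidence"]);np.save(n,r["region"])
E
```

```text
[ 0.41952255 -0.06002286  0.27043659] [-0.687 -0.23   0.627  1.902  0.135  1.428 -1.664] [-0.55835488  0.33995283 -2.18182199] [-0.02704066  0.18541756 -0.0221277 ]
spanner [237.3, 50.3, 393.7, 391.0] 0.71
press [252.7, 0.2, 395.4, 113.4] 0.89
screw_head [306.7, 18.0, 348.9, 52.3] 0.89
columns [254.0, 1.4, 398.1, 74.8] 0.91
```

View pics/w3.png

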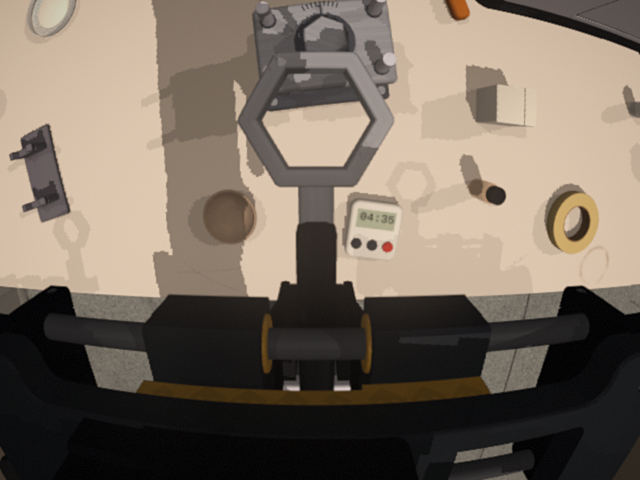

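The press is at (322,45), partly behind the ring at (316,118). I see three column tops at (266,15), (376,8) and (386,62). I'll move aside for a clear view of the hex.

Emit:
move_arm(rot=[[0, 0, 0], [0, 0, 0], [0, 0, 0], [0, 0, 0]], xyz=[[35, -50, 0], [75, -95, 0], [80, -100, 0], [80, -100, 0]], hand=[1, 1, 1, 1])

```text
t: 9.65
eef_pos: [0.4995, 0.0412, 0.2699]
eef_rot: [1.0, 0.002, -0.001, 0.001]
force: [1.0, -0.5, -2.0]
gripper_width: 0.177
grasp_force: 45.0
```

```bash
python3 - <<'E'
from h import *
w=cams.get_image("wrist")
s=bot.read_state();print(s["eef_pos"],s["joints"].round(3))
for n in ("press","screw_head","columns"):
  for r in cams.silhouettes(n,"wrist")[:1]: 
    print(n,r["rect"],r["confidence"]);R=r["rect"]
    if n=="press": x0,y0,x1,y1=[int(v) for v in R]
c=w["color"][max(0,y0-8):y1+8,max(0,x0-8):x1+8]
print(c.shape,max(0,x0-8),max(0,y0-8))
k=min(780/c.shape[1],580/c.shape[0],5);print(k)
cv2.imwrite("pics/press.png",cv2.resize(c[:,:,::-1],None,fx=k,fy=k,interpolation=cv2.INTER_CUBIC))
np.savez("press.npz",**w)
E
```

```text
[0.49927476 0.04024644 0.27028348] [-0.767  0.012  0.608  1.734 -0.007  1.398 -1.727]
press [350.0, 89.8, 510.6, 187.9] 0.79
screw_head [423.3, 114.1, 462.9, 158.8] 0.6
columns [383.0, 94.6, 509.8, 177.8] 0.84
(114, 176, 3) 342 81
4.431818181818182
```

View pics/press.png

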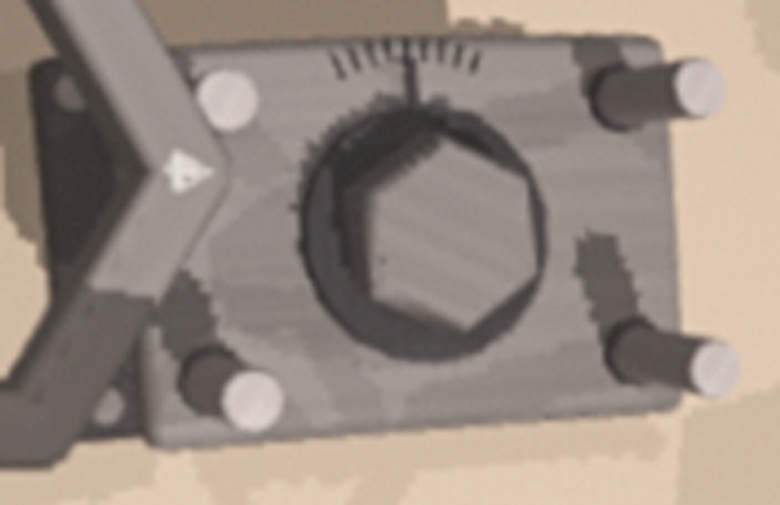

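Clear view: the column tops in the crop are at (228,100), (698,87), (715,366) and (251,401). The hex top corners are at (440,140), (528,183), (538,266), (468,330), (372,298) and (373,190).

```bash
python3 - <<'E'
from h import *
w=dict(np.load("press.npz"));k=4.431818
f=lambda p:((p[0]+.5)/k-.5+342,(p[1]+.5)/k-.5+81)
obs=np.array([f(p) for p in [(228,100),(698,87),(715,366),(251,401)]])
model=np.array([[27.5,47.6],[27.5,-47.6],[-27.5,-47.6],[-27.5,47.6]])/1000
def T(p):
    c,s=np.cos(p[2]),np.sin(p[2]);return model@np.array([[c,s],[-s,c]])+p[:2]
q=least_squares(lambda p:(proj(w,np.c_[T(p),np.full(4,.138)],True)-obs).ravel(),[.577,-.065,0]);p=q.x
print("press",p,np.degrees(p[2]),q.fun.round(2))
H=np.array([f(a) for a in [(440,140),(528,183),(538,266),(468,330),(372,298),(373,190)]])
hx=np.array([at_z(w,a,.122,True)[:2] for a in H]);c=hx.mean(0);print("hex",c,np.linalg.norm(hx-c,axis=1))
a=np.degrees(np.arctan2(*(hx-c)[:,::-1].T));print(a.round(1),"flat angle mod60", (np.degrees(np.angle(np.mean(np.exp(6j*np.radians(a-30)))))/6)%60)
# spanner in the hand: ring hole in the image
reg=cams.silhouettes("spanner","wrist")[0]["region"].astype(np.uint8)
e=bot.read_state()["eef_pos"];zu=e[2]+.0187-.011
hs,hi=cv2.findContours(reg,cv2.RETR_CCOMP,cv2.CHAIN_APPROX_NONE)
for cc,h in zip(hs,hi[0]):
    if h[3]>=0 and cv2.contourArea(cc)>300:
        M=cv2.moments(cc);px=(M["m10"]/M["m00"],M["m01"]/M["m00"]);X=at_z(w,px,zu+.007,True)
        V=cv2.approxPolyDP(cc,4,True)[:,0];print("hole",cv2.contourArea(cc),px,X-e);print(V.tolist())
E
```

```text
press [ 0.58349926 -0.07072404  0.11589667] 6.64038999760796 [-0.63 -0.12  0.29 -0.21  0.12  0.42  0.31 -0.06]
hex [ 0.5834596  -0.06993857] [0.01860653 0.01898996 0.01874504 0.01898863 0.02129173 0.01856653]
[  10.9  -53.5 -105.5 -168.9  129.2   66.1] flat angle mod60 39.696436807723956
hole 7741.0 (315.90233819919905, 119.46279550445679) [0.08537138 0.00025838 0.0147    ]
[[289, 74], [341, 72], [370, 122], [343, 165], [291, 167], [263, 125]]
```

```bash
cat >> h.py <<'E'
C=np.array([.5835,-.0705]);PY=np.radians(6.64);RL=.0854
def ring_pose(th,zu):
    "tool delta to bring the ring axis on C with spanner yaw th (deg, world), underside zu"
    t=np.radians(th);return delta([C[0]-RL*np.cos(t),C[1]-RL*np.sin(t),zu-.0077],t)
def status():
    s=bot.read_state();R=Rot.from_quat(s["eef_rot"]).as_matrix();yaw=np.degrees(np.arctan2(R[1,0],R[0,0]))
    ring=s["eef_pos"]+R[:,0]*RL
    r=s["eef_pos"][:2]-C;F=s["force"];M=s["moment"]
    print("t%.2f yaw %.2f ring-C mm %s under z %.4f F %s M %s | rxF %.3f +Mz %.3f"%(s["t"],yaw,((ring[:2]-C)*1000).round(2),s["eef_pos"][2]+.0077,F.round(2),M.round(3),r[0]*F[1]-r[1]*F[0],r[0]*F[1]-r[1]*F[0]+M[2]))
    return s
E
python3 - <<'E'
from h import *
status();print(ring_pose(39.7,.165))
E
```

```text
t9.90 yaw 0.03 ring-C mm [  1.2  110.43] under z 0.2786 F [ 0.85 -0.44 -2.14] M [-0.038  0.156  0.   ] | rxF -0.058 +Mz -0.058
(array([ 18.3, 165.1, 113.5]), array([-0.001, -0.001, -0.692]))
```

Emit:
move_arm(rot=[[0, 0, -0.15], [0, 0, -0.3], [0, 0, -0.45], [0, 0, -0.6], [0, 0, -0.692], [0, 0, -0.692], [0, 0, -0.692]], xyz=[[4, 40, 20], [8, 80, 40], [12, 120, 60], [18.3, 150, 80], [18.3, 165.1, 105], [18.3, 165.1, 113.5], [18.3, 165.1, 113.5]], hand=[1, 1, 1, 1, 1, 1, 1])

```text
t: 10.78
eef_pos: [0.5181, -0.1236, 0.1572]
eef_rot: [0.941, 0.339, -0.0, -0.0]
force: [0.5, -0.1, -2.1]
gripper_width: 0.175
grasp_force: 45.0
```

```bash
python3 - <<'E'
from h import *
status();w=cams.get_image("wrist");c=w["color"][30:230,210:430];cv2.imwrite("pics/ins1.png",cv2.resize(c[:,:,::-1],None,fx=2.7,fy=2.7))
# expected pixels
t=np.radians(39.7)
a=t+np.pi/6+np.arange(6)*np.pi/3
H=np.c_[C[0]+.01732*np.cos(a),C[1]+.01732*np.sin(a),np.full(6,.122)];print(((proj(w,H,True)-[210,30])*2.7).round())
s=bot.read_state();rc=s["eef_pos"][:2]+RL*np.array([np.cos(t),np.sin(t)])
G=np.c_[rc[0]+.02223*np.cos(a),rc[1]+.02223*np.sin(a),np.full(6,s["eef_pos"][2]+.0217)];print(((proj(w,G,True)-[210,30])*2.7).round())
print(ring_pose(39.7,.124),ring_pose(39.7,.1045))
E
```

```text
t10.78 yaw 39.65 ring-C mm [0.35 1.45] under z 0.1649 F [ 0.54 -0.06 -2.12] M [-0.024  0.13   0.008] | rxF 0.033 +Mz 0.041
[[238. 176.]
 [194. 252.]
 [239. 327.]
 [327. 327.]
 [372. 252.]
 [327. 176.]]
[[195.  93.]
 [116. 230.]
 [197. 365.]
 [356. 364.]
 [436. 229.]
 [356.  92.]]
(array([-1.7,  0.8, 41.4]), array([-0.   , -0.001,  0.   ])) (array([-1.7,  0.8, 60.9]), array([-0.   , -0.001,  0.   ]))
```

View pics/ins1.png

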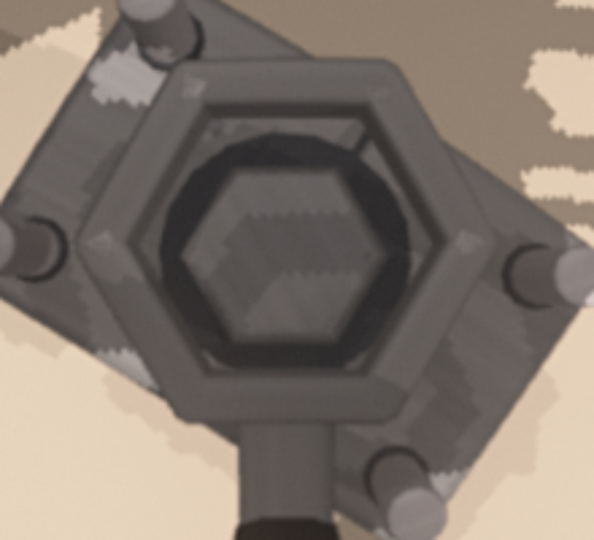

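The hex shows centred at (285,255) and the ring hole at (287,239), edges parallel. The arm was still settling, so I'll recheck numerically.

```bash
python3 - <<'E'
from h import *
status();w=cams.get_image("wrist");s=status();np.savez("ins.npz",**w)
R=Rot.from_quat(s["eef_rot"]).as_matrix()
for n in ("spanner","screw_head"):
  for r in cams.silhouettes(n,"wrist")[:1]:
    reg=r["region"].astype(np.uint8)
    hs,hi=cv2.findContours(reg,cv2.RETR_CCOMP,cv2.CHAIN_APPROX_NONE)
    for cc,h in zip(hs,hi[0]):
        if cv2.contourArea(cc)>300:
            M=cv2.moments(cc);px=(M["m10"]/M["m00"],M["m01"]/M["m00"]);x,y,ww,hh=cv2.boundingRect(cc)
            z=s["eef_pos"][2]+(.0217 if n=="spanner" else 0) if n=="spanner" else .118
            X=at_z(w,px,z,True);print(n,h[3]>=0,cv2.contourArea(cc),np.round(px,1),(x,y,x+ww,y+hh),"tool frame",((X-s["eef_pos"])@R*1000).round(1),"rel C",((X[:2]-C)*1000).round(1))
E
```

```text
t10.82 yaw 39.71 ring-C mm [0.75 1.67] under z 0.1654 F [-0.24 -0.26 -2.39] M [-0.041  0.129  0.011] | rxF 0.004 +Mz 0.014
t10.88 yaw 39.75 ring-C mm [0.96 1.7 ] under z 0.1657 F [ 0.21 -0.33 -1.86] M [-0.051  0.058 -0.034] | rxF 0.032 +Mz -0.002
spanner False 981.5 [316.6 374.9] (299, 360, 335, 391) tool frame [-28.4   1.6 -21.7] rel C [-85.5 -72.3]
spanner False 21098.5 [315.4 153. ] (239, 51, 393, 329) tool frame [ 70.9   1.2 -21.6] rel C [-9.5 -8.5]
spanner True 7777.5 [315.4 119.9] (261, 72, 371, 169) tool frame [ 83.5   1.2 -21.6] rel C [ 0.2 -0.5]
screw_head False 3740.5 [314.8 124.6] (277, 92, 353, 159) tool frame [83.3  0.8 40.1] rel C [-0.1 -0.2]
```

Emit:
move_arm(rot=[[0, 0, 0], [0, 0, 0], [0, 0, 0], [0, 0, 0], [0, 0, 0], [0, 0, 0]], xyz=[[0, 0, 20], [0, 0, 40], [0, 0, 46], [0, 0, 52], [0, 0, 56], [0, 0, 56]], hand=[1, 1, 1, 1, 1, 1])

```text
t: 11.72
eef_pos: [0.5184, -0.1243, 0.1012]
eef_rot: [0.94, 0.34, 0.0, -0.0]
force: [0.2, -0.9, -2.0]
gripper_width: 0.183
grasp_force: 45.0
```

```bash
python3 -c "
from h import *
status()"
```

```text
t11.72 yaw 39.75 ring-C mm [0.52 0.78] under z 0.1089 F [ 0.21 -0.88 -2.04] M [-0.065  0.122  0.06 ] | rxF 0.069 +Mz 0.129
```

Emit:
move_arm(rot=[[0, 0, 0], [0, 0, 0.1], [0, 0, 0.2], [0, 0, 0.3], [0, 0, 0.4], [0, 0, 0.4]], xyz=[[0, 0, 3], [0.4, -8.5, 3], [1.7, -16.9, 3], [3.8, -25.1, 3], [6.7, -33.1, 3], [6.7, -33.1, 3]], hand=[1, 1, 1, 1, 1, 1])

```text
t: 12.48
eef_pos: [0.5018, -0.0944, 0.0979]
eef_rot: [0.989, 0.147, -0.0, -0.0]
force: [-1.7, -0.2, -1.9]
gripper_width: 0.177
grasp_force: 45.0
```

```bash
python3 -c "
from h import *
status()"
```

```text
t12.47 yaw 16.91 ring-C mm [-0.    0.95] under z 0.1056 F [-1.68 -0.23 -1.93] M [-0.221  0.734 -0.   ] | rxF -0.022 +Mz -0.022
```

Emit:
move_arm(rot=[[0, 0, 0.1], [0, 0, 0.2], [0, 0, 0.3], [0, 0, 0.4]], xyz=[[0.4, -8.5, 0], [1.7, -16.9, 0], [3.8, -25.1, 0], [6.7, -33.1, 0]], hand=[1, 1, 1, 1])

```text
t: 12.98
eef_pos: [0.4984, -0.0611, 0.0978]
eef_rot: [0.999, -0.053, -0.001, -0.0]
force: [-3.5, -0.4, -0.3]
gripper_width: 0.182
grasp_force: 45.0
```

```bash
python3 -c "
from h import *
status()"
```

```text
t12.97 yaw -6.13 ring-C mm [-0.23  0.27] under z 0.1055 F [-3.54 -0.37 -0.27] M [-0.116  0.85   0.163] | rxF 0.065 +Mz 0.228
```

Emit:
move_arm(rot=[[0, 0, 0.1], [0, 0, 0.2], [0, 0, 0.3], [0, 0, 0.4], [0, 0, 0.43]], xyz=[[-0.3, -8.5, 0], [1.0, -16.9, 0], [3.0, -25.1, 0], [5.9, -33.1, 0], [7.0, -35.4, 0]], hand=[1, 1, 1, 1, 1])

```text
t: 13.6
eef_pos: [0.5095, -0.0266, 0.0979]
eef_rot: [0.964, -0.264, -0.0, 0.0]
force: [-2.7, 0.0, -1.0]
gripper_width: 0.18
grasp_force: 45.0
```

```bash
python3 -c "
from h import *
status();print(bot.read_state()['joints'].round(2))"
```

```text
t13.60 yaw -30.65 ring-C mm [-0.48  0.35] under z 0.1056 F [-2.71  0.03 -0.99] M [-0.003  0.91   0.104] | rxF 0.117 +Mz 0.222
[-0.81  0.26  0.88  1.95 -0.23  1.04 -1.94]
```

Emit:
move_arm(rot=[[0, 0, -0.07], [0, 0, -0.137], [0, 0, -0.137], [0, 0, -0.137]], xyz=[[0.2, 5.9, 0], [0.6, 11.6, 0], [0.6, 11.6, 0], [0.6, 11.6, 0]], hand=[1, 1, 1, 1])

```text
t: 14.1
eef_pos: [0.5047, -0.0368, 0.0982]
eef_rot: [0.98, -0.199, 0.0, -0.0]
force: [0.5, 0.1, -2.3]
gripper_width: 0.18
grasp_force: 45.0
```

```bash
python3 -c "
from h import *
status()"
```

```text
t14.10 yaw -22.90 ring-C mm [-0.13  0.49] under z 0.1059 F [ 0.46  0.14 -2.3 ] M [-0.021  0.129  0.056] | rxF -0.026 +Mz 0.030
```

Emit:
move_arm(rot=[[0, 0, 0], [0, 0, 0], [0, 0, 0], [0, 0, -0.18], [0, 0, -0.36], [0, 0, -0.54], [0, 0, -0.72], [0, 0, -0.9], [0, 0, -1.047], [0, 0, -1.047], [0, 0, -1.047], [0, 0, -1.047]], xyz=[[0, 0, -8], [0, 0, -18], [0, 0, -25], [1.4, 15.2, -25], [5.5, 29.9, -25], [12.1, 43.7, -25], [21.1, 56, -25], [32.2, 66.6, -25], [42.5, 73.6, -25], [42.5, 73.6, -25], [42.5, 73.6, -25], [42.5, 73.6, -25]], hand=[1, 1, 1, 1, 1, 1, 1, 1, 1, 1, 1, 1])

```text
t: 15.6
eef_pos: [0.5148, -0.1205, 0.1231]
eef_rot: [0.948, 0.318, 0.0, -0.0]
force: [-1.2, 0.2, -1.8]
gripper_width: 0.172
grasp_force: 45.0
```

```bash
python3 - <<'E'
from h import *
s=status();w=cams.get_image("wrist");R=Rot.from_quat(s["eef_rot"]).as_matrix()
for n in ("spanner","screw_head"):
  for r in cams.silhouettes(n,"wrist")[:1]:
    hs,hi=cv2.findContours(r["region"].astype(np.uint8),cv2.RETR_CCOMP,cv2.CHAIN_APPROX_NONE)
    for cc,h in zip(hs,hi[0]):
        if cv2.contourArea(cc)>300:
            M=cv2.moments(cc);px=(M["m10"]/M["m00"],M["m01"]/M["m00"])
            z=s["eef_pos"][2]+.0217 if n=="spanner" else .118
            X=at_z(w,px,z,True);print(n,h[3]>=0,cv2.contourArea(cc),np.round(px,1),"tool",((X-s["eef_pos"])@R*1000).round(1))
t=np.radians(37.2);print(delta([C[0]+.0002-RL*np.cos(t),C[1]+.0006-RL*np.sin(t),.130],t))
c=w["color"][30:230,210:430];cv2.imwrite("pics/ins2.png",cv2.resize(c[:,:,::-1],None,fx=2.7,fy=2.7))
E
```

```text
t15.60 yaw 37.05 ring-C mm [-0.54  1.49] under z 0.1308 F [-1.19  0.15 -1.83] M [-0.072  0.154  0.062] | rxF -0.070 +Mz -0.009
spanner False 975.5 [316.4 374.8] tool [-28.3   1.6 -21.7]
spanner False 21103.0 [315.4 153.5] tool [ 70.9   1.3 -21.7]
spanner True 7725.5 [315.4 119.6] tool [ 83.8   1.3 -21.7]
screw_head False 5449.0 [316.2 120.3] tool [84.6  1.6  5.1]
(array([ 0.1,  1.1, -6.9]), array([-0.   , -0.   , -0.002]))
```

View pics/ins2.png

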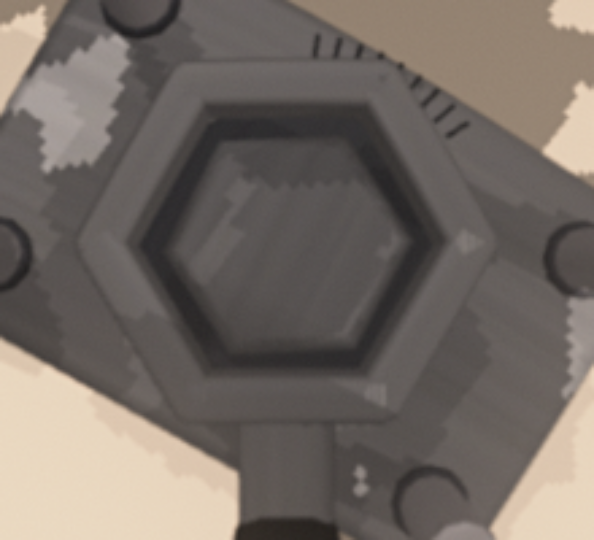

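Hex top (centre 288,243) sits concentric and parallel inside the ring hole (287,239). Seating it now.

Emit:
move_arm(rot=[[0, 0, 0], [0, 0, 0], [0, 0, 0], [0, 0, 0], [0, 0, 0]], xyz=[[0.3, 0.4, 8], [0.3, 0.5, 16], [0.3, 0.5, 25], [0.3, 0.5, 25], [0.3, 0.5, 25]], hand=[1, 1, 1, 1, 1])

```text
t: 16.38
eef_pos: [0.5154, -0.1215, 0.098]
eef_rot: [0.948, 0.318, -0.0, -0.0]
force: [1.1, 0.0, -1.9]
gripper_width: 0.177
grasp_force: 45.0
```

```bash
python3 -c "
from h import *
status()"
```

```text
t16.38 yaw 37.10 ring-C mm [0.05 0.54] under z 0.1057 F [ 1.13  0.01 -1.88] M [-0.092  0.101  0.022] | rxF 0.057 +Mz 0.078
```

Emit:
move_arm(rot=[[0, 0, 0.1], [0, 0, 0.2], [0, 0, 0.3], [0, 0, 0.4], [0, 0, 0.5], [0, 0, 0.56], [0, 0, 0.6], [0, 0, 0.62]], xyz=[[0.2, -8.5, 0], [1.4, -16.9, 0], [3.4, -25.1, 0], [6.2, -33.1, 0], [9.8, -40.8, 0], [12.4, -45.1, 0], [14.2, -48.0, 0], [15.1, -49.4, 0]], hand=[1, 1, 1, 1, 1, 1, 1, 1])

```text
t: 17.38
eef_pos: [0.498, -0.0726, 0.0983]
eef_rot: [1.0, 0.014, 0.0, -0.0]
force: [0.4, -0.2, -1.8]
gripper_width: 0.181
grasp_force: 45.0
```

```bash
python3 -c "
from h import *
status()"
```

```text
t17.38 yaw 1.59 ring-C mm [-0.13  0.27] under z 0.1060 F [ 0.41 -0.16 -1.76] M [ 0.038 -0.051  0.248] | rxF 0.015 +Mz 0.263
```

Emit:
move_arm(rot=[[0, 0, 0.02], [0, 0, 0.04], [0, 0, 0.06]], xyz=[[0, -1.7, 0], [0, -3.4, 0], [0.1, -5.1, 0]], hand=[1, 1, 1])

```text
t: 17.75
eef_pos: [0.4979, -0.0676, 0.0982]
eef_rot: [1.0, -0.017, 0.0, -0.0]
force: [1.1, 0.3, -1.4]
gripper_width: 0.18
grasp_force: 45.1
```

```bash
python3 -c "
from h import *
status()"
```

```text
t17.75 yaw -1.90 ring-C mm [-0.22  0.05] under z 0.1059 F [ 1.12  0.32 -1.39] M [ 0.166 -0.208  0.31 ] | rxF -0.030 +Mz 0.279
```

Emit:
move_arm(rot=[[0, 0, 0.013], [0, 0, 0.026]], xyz=[[0, -1.1, 0], [0, -2.2, 0]], hand=[1, 1])

```text
t: 18.0
eef_pos: [0.498, -0.0655, 0.0982]
eef_rot: [1.0, -0.029, 0.0, -0.0]
force: [2.9, 1.4, -1.3]
gripper_width: 0.181
grasp_force: 45.1
```

```bash
python3 -c "
from h import *
status()"
```

```text
t18.00 yaw -3.38 ring-C mm [-0.28 -0.01] under z 0.1059 F [ 2.86  1.37 -1.26] M [ 0.172 -0.331  0.304] | rxF -0.132 +Mz 0.172
```

Emit:
move_arm(rot=[[0, 0, 0.013], [0, 0, 0.026]], xyz=[[0.3, -1.1, 0], [0.4, -2.2, 0]], hand=[1, 1])

```text
t: 18.25
eef_pos: [0.4981, -0.0633, 0.098]
eef_rot: [0.999, -0.043, -0.0, -0.0]
force: [-0.2, 0.7, -0.2]
gripper_width: 0.176
grasp_force: 45.1
```

```bash
python3 -c "
from h import *
status()"
```

```text
t18.25 yaw -4.87 ring-C mm [-0.32 -0.03] under z 0.1057 F [-0.17  0.72 -0.24] M [ 0.23  -0.032  0.341] | rxF -0.060 +Mz 0.280
```

Emit:
move_arm(rot=[[0, 0, 0.013], [0, 0, 0.028]], xyz=[[0, -1.1, 0], [0, -2.3, 0]], hand=[1, 1])

```text
t: 18.5
eef_pos: [0.4983, -0.061, 0.098]
eef_rot: [0.998, -0.057, -0.0, -0.0]
force: [0.4, 1.4, 0.4]
gripper_width: 0.178
grasp_force: 45.1
```

```bash
python3 -c "
from h import *
status()"
```

```text
t18.50 yaw -6.48 ring-C mm [-0.32 -0.09] under z 0.1057 F [0.39 1.38 0.42] M [0.278 0.013 0.39 ] | rxF -0.121 +Mz 0.268
```

Emit:
move_arm(rot=[[0, 0, 0.013], [0, 0, 0.028]], xyz=[[0.1, -1.1, 0], [0.2, -2.4, 0]], hand=[1, 1])

```text
t: 18.75
eef_pos: [0.4986, -0.0586, 0.0979]
eef_rot: [0.998, -0.071, -0.0, -0.0]
force: [-1.2, 1.1, 0.2]
gripper_width: 0.179
grasp_force: 45.1
```

```bash
python3 -c "
from h import *
status()"
```

```text
t18.75 yaw -8.09 ring-C mm [-0.37 -0.11] under z 0.1056 F [-1.19  1.07  0.23] M [0.28  0.394 0.398] | rxF -0.077 +Mz 0.321
```

Emit:
move_arm(rot=[[0, 0, 0.013], [0, 0, 0.026]], xyz=[[0, -1.1, 0], [0, -2.3, 0]], hand=[1, 1])

```text
t: 19.0
eef_pos: [0.4989, -0.0564, 0.0979]
eef_rot: [0.997, -0.083, -0.0, -0.0]
force: [-1.9, 1.4, 1.2]
gripper_width: 0.179
grasp_force: 45.1
```

```bash
python3 -c "
from h import *
status()"
```

```text
t19.00 yaw -9.57 ring-C mm [-0.36 -0.06] under z 0.1056 F [-1.93  1.35  1.23] M [0.281 0.567 0.299] | rxF -0.087 +Mz 0.212
```

Emit:
move_arm(rot=[[0, 0, 0.013], [0, 0, 0.026]], xyz=[[-0.2, -1.1, 0], [-0.2, -2.2, 0]], hand=[1, 1])

```text
t: 19.25
eef_pos: [0.4993, -0.0542, 0.098]
eef_rot: [0.995, -0.096, -0.0, -0.0]
force: [-1.9, 0.2, -0.3]
gripper_width: 0.183
grasp_force: 45.1
```

```bash
python3 -c "
from h import *
status()"
```

```text
t19.25 yaw -11.06 ring-C mm [-0.36 -0.05] under z 0.1057 F [-1.89  0.24 -0.32] M [0.249 0.49  0.271] | rxF 0.010 +Mz 0.282
```

Emit:
move_arm(rot=[[0, 0, 0.01], [0, 0, 0.02]], xyz=[[-0.2, -0.85, 0], [-0.2, -1.7, 0]], hand=[1, 1])

```text
t: 19.5
eef_pos: [0.4996, -0.0525, 0.0981]
eef_rot: [0.994, -0.106, 0.0, -0.0]
force: [-0.3, 1.4, -0.7]
gripper_width: 0.174
grasp_force: 45.1
```

```bash
python3 -c "
from h import *
status()"
```

```text
t19.50 yaw -12.20 ring-C mm [-0.41 -0.04] under z 0.1058 F [-0.3   1.44 -0.7 ] M [0.231 0.274 0.301] | rxF -0.115 +Mz 0.185
```

Emit:
move_arm(rot=[[0, 0, 0.01], [0, 0, 0.02]], xyz=[[0, -0.85, 0], [0, -1.7, 0]], hand=[1, 1])

```text
t: 19.75
eef_pos: [0.5, -0.0508, 0.0981]
eef_rot: [0.993, -0.116, 0.0, -0.0]
force: [-0.1, 0.9, -0.7]
gripper_width: 0.178
grasp_force: 45.1
```

```bash
python3 -c "
from h import *
status()"
```

```text
t19.75 yaw -13.34 ring-C mm [-0.43 -0.06] under z 0.1058 F [-0.07  0.86 -0.73] M [0.218 0.23  0.252] | rxF -0.071 +Mz 0.181
```

Emit:
move_arm(rot=[[0, 0, 0.01], [0, 0, 0.02]], xyz=[[0, -0.85, 0], [0, -1.7, 0]], hand=[1, 1])

```text
t: 20.0
eef_pos: [0.5003, -0.0492, 0.098]
eef_rot: [0.992, -0.126, 0.0, -0.0]
force: [0.2, 1.5, -0.7]
gripper_width: 0.175
grasp_force: 45.1
```

```bash
python3 -c "
from h import *
status()"
```

```text
t20.00 yaw -14.49 ring-C mm [-0.49 -0.05] under z 0.1057 F [ 0.22  1.46 -0.67] M [0.197 0.11  0.287] | rxF -0.126 +Mz 0.161
```

Emit:
move_arm(rot=[[0, 0, 0.01], [0, 0, 0.02]], xyz=[[0, -0.85, 0], [0.1, -1.7, 0]], hand=[1, 1])

```text
t: 20.25
eef_pos: [0.5008, -0.0475, 0.098]
eef_rot: [0.991, -0.136, -0.0, -0.0]
force: [-2.1, 0.8, -0.7]
gripper_width: 0.175
grasp_force: 45.1
```

```bash
python3 -c "
from h import *
status()"
```

```text
t20.25 yaw -15.63 ring-C mm [-0.46 -0.02] under z 0.1057 F [-2.05  0.85 -0.65] M [0.262 0.294 0.338] | rxF -0.023 +Mz 0.315
```

Emit:
move_arm(rot=[[0, 0, 0.01], [0, 0, 0.02]], xyz=[[0, -0.85, 0], [0, -1.7, 0]], hand=[1, 1])

```text
t: 20.5
eef_pos: [0.5012, -0.0461, 0.098]
eef_rot: [0.989, -0.146, -0.0, 0.0]
force: [-1.0, -0.6, -0.6]
gripper_width: 0.178
grasp_force: 45.1
```

```bash
python3 -c "
from h import *
status()"
```

```text
t20.50 yaw -16.78 ring-C mm [-0.58 -0.23] under z 0.1057 F [-0.99 -0.59 -0.59] M [-0.055  0.297  0.375] | rxF 0.073 +Mz 0.448
```

Torque is rising (0.45), so this may be the stop. Taking smaller steps.

Emit:
move_arm(rot=[[0, 0, 0.004], [0, 0, 0.004]], xyz=[[0, -0.35, 0], [0, -0.35, 0]], hand=[1, 1])

```text
t: 20.75
eef_pos: [0.5013, -0.0458, 0.098]
eef_rot: [0.989, -0.148, -0.0, 0.0]
force: [-0.7, -0.1, -1.4]
gripper_width: 0.176
grasp_force: 45.1
```

```bash
python3 -c "
from h import *
for i in range(3): s=status(); cams.get_image('wrist')"
```

```text
t20.75 yaw -16.98 ring-C mm [-0.52 -0.19] under z 0.1057 F [-0.73 -0.09 -1.44] M [-0.126  0.291  0.346] | rxF 0.026 +Mz 0.372
t20.80 yaw -16.97 ring-C mm [-0.53 -0.17] under z 0.1057 F [-0.47 -0.45 -1.38] M [-0.134  0.313  0.407] | rxF 0.049 +Mz 0.456
t20.85 yaw -16.98 ring-C mm [-0.55 -0.19] under z 0.1057 F [-1.6   0.   -0.17] M [-0.107  0.321  0.374] | rxF 0.040 +Mz 0.413
```

Emit:
move_arm(rot=[[0, 0, 0.006], [0, 0, 0.006]], xyz=[[0, -0.5, 0], [0, -0.5, 0]], hand=[1, 1])

```text
t: 21.15
eef_pos: [0.5014, -0.0453, 0.098]
eef_rot: [0.989, -0.151, -0.0, 0.0]
force: [-1.1, -0.8, -1.4]
gripper_width: 0.175
grasp_force: 45.1
```

```bash
python3 -c "
from h import *
for i in range(3): s=status(); cams.get_image('wrist')"
```

```text
t21.15 yaw -17.33 ring-C mm [-0.55 -0.22] under z 0.1057 F [-1.13 -0.77 -1.45] M [-0.254  0.372  0.368] | rxF 0.091 +Mz 0.460
t21.20 yaw -17.32 ring-C mm [-0.55 -0.19] under z 0.1057 F [-1.3  -0.95 -1.55] M [-0.267  0.388  0.386] | rxF 0.111 +Mz 0.497
t21.25 yaw -17.32 ring-C mm [-0.56 -0.19] under z 0.1057 F [-0.92 -1.65 -1.37] M [-0.276  0.389  0.341] | rxF 0.158 +Mz 0.499
```

Emit:
move_arm(rot=[[0, 0, 0.006], [0, 0, 0.012], [0, 0, 0.012]], xyz=[[0, -0.5, 0], [0, -1.0, 0], [0, -1.0, 0]], hand=[1, 1, 1])

```text
t: 21.68
eef_pos: [0.5017, -0.0443, 0.098]
eef_rot: [0.988, -0.157, -0.0, 0.0]
force: [-1.8, -2.7, -1.6]
gripper_width: 0.179
grasp_force: 45.1
```

```bash
python3 -c "
from h import *
for i in range(3): s=status(); cams.get_image('wrist')"
```

```text
t21.68 yaw -18.02 ring-C mm [-0.57 -0.25] under z 0.1057 F [-1.81 -2.73 -1.64] M [-0.457  0.427  0.391] | rxF 0.271 +Mz 0.662
t21.73 yaw -18.01 ring-C mm [-0.55 -0.19] under z 0.1057 F [-3.15 -1.54 -0.67] M [-0.468  0.478  0.386] | rxF 0.208 +Mz 0.594
t21.77 yaw -18.01 ring-C mm [-0.58 -0.24] under z 0.1057 F [-2.36 -2.27 -0.45] M [-0.542  0.522  0.397] | rxF 0.247 +Mz 0.645
```

Emit:
move_arm(rot=[[0, 0, 0.007], [0, 0, 0.014], [0, 0, 0.014]], xyz=[[0, -0.6, 0], [0, -1.2, 0], [0, -1.2, 0]], hand=[1, 1, 1])

```text
t: 22.2
eef_pos: [0.5021, -0.0432, 0.098]
eef_rot: [0.987, -0.163, -0.0, 0.0]
force: [-3.3, -2.7, -0.0]
gripper_width: 0.183
grasp_force: 45.1
```

```bash
python3 -c "
from h import *
for i in range(5): s=status(); cams.get_image('wrist')"
```

```text
t22.20 yaw -18.82 ring-C mm [-0.59 -0.24] under z 0.1057 F [-3.29 -2.71 -0.02] M [-0.749  0.638  0.402] | rxF 0.310 +Mz 0.712
t22.25 yaw -18.81 ring-C mm [-0.57 -0.24] under z 0.1057 F [-3.22 -3.4  -1.17] M [-0.782  0.658  0.393] | rxF 0.365 +Mz 0.757
t22.30 yaw -18.81 ring-C mm [-0.56 -0.26] under z 0.1057 F [-3.35 -4.13 -1.75] M [-0.848  0.704  0.335] | rxF 0.428 +Mz 0.763
t22.35 yaw -18.81 ring-C mm [-0.61 -0.24] under z 0.1057 F [-2.34 -3.43 -0.59] M [-0.797  0.631  0.379] | rxF 0.343 +Mz 0.722
t22.40 yaw -18.81 ring-C mm [-0.57 -0.23] under z 0.1057 F [-3.16 -2.99 -1.59] M [-0.762  0.673  0.415] | rxF 0.330 +Mz 0.745
```

Emit:
move_arm(rot=[[0, 0, 0.008], [0, 0, 0.008], [0, 0, 0.008]], xyz=[[0, -0.7, 0], [0, -0.7, 0], [0, -0.7, 0]], hand=[1, 1, 1])

```text
t: 22.82
eef_pos: [0.5023, -0.0425, 0.098]
eef_rot: [0.986, -0.168, -0.0, 0.0]
force: [-2.2, -4.4, -0.2]
gripper_width: 0.181
grasp_force: 45.1
```

```bash
python3 -c "
from h import *
for i in range(4): s=status(); cams.get_image('wrist')"
```

```text
t22.82 yaw -19.29 ring-C mm [-0.63 -0.26] under z 0.1057 F [-2.19 -4.36 -0.16] M [-0.936  0.781  0.401] | rxF 0.416 +Mz 0.817
t22.88 yaw -19.29 ring-C mm [-0.6  -0.28] under z 0.1057 F [-2.23 -4.52 -0.62] M [-0.934  0.713  0.456] | rxF 0.429 +Mz 0.885
t22.93 yaw -19.29 ring-C mm [-0.6  -0.26] under z 0.1057 F [-3.28 -4.66 -1.1 ] M [-0.96   0.752  0.396] | rxF 0.471 +Mz 0.866
t22.98 yaw -19.28 ring-C mm [-0.59 -0.23] under z 0.1057 F [-2.68 -2.94 -0.88] M [-1.018  0.781  0.381] | rxF 0.314 +Mz 0.694
```

Emit:
move_arm(rot=[[0, 0, -0.05], [0, 0, -0.1], [0, 0, -0.15], [0, 0, -0.17], [0, 0, -0.17]], xyz=[[0.2, 4.2, 0], [0.6, 8.2, 0], [1.1, 12.2, 0], [1.4, 13.8, 0], [1.4, 13.8, 0]], hand=[1, 1, 1, 1, 1])

```text
t: 23.65
eef_pos: [0.4995, -0.0554, 0.0982]
eef_rot: [0.997, -0.083, 0.0, -0.0]
force: [0.4, 0.4, -2.4]
gripper_width: 0.181
grasp_force: 45.0
```

```bash
python3 -c "
from h import *
for i in range(2): s=status(); cams.get_image('wrist')"
```

```text
t23.65 yaw -9.56 ring-C mm [0.25 0.89] under z 0.1059 F [ 0.42  0.45 -2.38] M [ 0.03   0.162 -0.022] | rxF -0.044 +Mz -0.066
t23.70 yaw -9.56 ring-C mm [0.18 0.92] under z 0.1058 F [ 0.14  0.14 -1.7 ] M [ 0.022  0.184 -0.005] | rxF -0.014 +Mz -0.019
```

Emit:
move_arm(rot=[[0, 0, 0], [0, 0, 0], [0, 0, 0], [0, 0, 0], [0, 0, 0]], xyz=[[0, 0, -5], [0, 0, -15], [0, 0, -40], [0, 0, -80], [0, 0, -100]], hand=[1, 1, 1, 1, 1])

```text
t: 24.38
eef_pos: [0.5, -0.0562, 0.2006]
eef_rot: [0.997, -0.083, 0.001, -0.001]
force: [0.9, 1.1, -2.3]
gripper_width: 0.178
grasp_force: 45.0
```

```bash
python3 - <<'E'
from h import *
s=status();w=cams.get_image("wrist");R=Rot.from_quat(s["eef_rot"]).as_matrix()
np.savez("home.npz",**w)
for r in cams.silhouettes("spanner","wrist")[:1]:
    hs,hi=cv2.findContours(r["region"].astype(np.uint8),cv2.RETR_CCOMP,cv2.CHAIN_APPROX_NONE)
    for cc,h in zip(hs,hi[0]):
        if cv2.contourArea(cc)>300 and h[3]>=0:
            M=cv2.moments(cc);px=(M["m10"]/M["m00"],M["m01"]/M["m00"]);print(px,cv2.contourArea(cc))
print(delta([.4731,.3218,.15],.192))
E
```

```text
t24.38 yaw -9.56 ring-C mm [0.67 0.13] under z 0.2083 F [ 0.86  1.09 -2.31] M [-0.007  0.171  0.06 ] | rxF -0.103 +Mz -0.043
(315.3633495407887, 119.92025931928687) 7712.5
(array([ -89.9, -367.9,   51. ]), array([-0.002, -0.004, -0.359]))
```

Emit:
move_arm(rot=[[0, 0, 0], [0, 0, -0.06], [0, 0, -0.12], [0, 0, -0.18], [0, 0, -0.24], [0, 0, -0.3], [0, 0, -0.359], [0, 0, -0.359], [0, 0, -0.359], [0, 0, -0.359]], xyz=[[-10, -40, 0], [-24, -95, 0], [-38, -155, 0], [-52, -215, 0], [-67, -275, 10], [-82, -335, 30], [-90, -368, 51], [-90, -368, 51], [-90, -368, 51], [-90, -368, 51]], hand=[1, 1, 1, 1, 1, 1, 1, 1, 1, 1])

```text
t: 25.72
eef_pos: [0.472, 0.3206, 0.1476]
eef_rot: [0.995, 0.095, 0.0, -0.0]
force: [-0.1, -0.6, -2.6]
gripper_width: 0.179
grasp_force: 45.0
```

```bash
python3 - <<'E'
from h import *
s=status();print(s["eef_pos"],delta([.4731,.3218,.06],.192),delta([.4731,.3218,.0258],.192))
E
```

```text
t25.73 yaw 10.90 ring-C mm [-27.64 407.3 ] under z 0.1553 F [-0.13 -0.62 -2.62] M [-0.045  0.174 -0.021] | rxF 0.121 +Mz 0.100
[0.47200264 0.32064927 0.14755805] (array([ 1.2, -0.9, 87.6]), array([-0.   , -0.001, -0.002])) (array([  1.2,  -0.9, 121.8]), array([-0.   , -0.001, -0.002]))
```

Emit:
move_arm(rot=[[0, 0, 0], [0, 0, 0], [0, 0, 0], [0, 0, 0], [0, 0, 0]], xyz=[[0.5, -0.5, 40], [0.8, -0.7, 80], [0.8, -0.7, 87], [0.8, -0.7, 87], [0.8, -0.7, 87]], hand=[1, 1, 1, 1, 1])

```text
t: 26.35
eef_pos: [0.473, 0.3233, 0.0619]
eef_rot: [0.995, 0.096, 0.001, -0.001]
force: [-0.2, 0.3, -1.5]
gripper_width: 0.179
grasp_force: 45.0
```

```bash
python3 - <<'E'
from h import *
s=status();print(s["eef_pos"],delta([.4731,.3218,.0258],.192))
E
```

```text
t26.35 yaw 11.02 ring-C mm [-26.65 410.12] under z 0.0696 F [-0.15  0.34 -1.52] M [-0.025  0.115 -0.015] | rxF 0.023 +Mz 0.008
[0.47302627 0.32329811 0.06191407] (array([-0.3,  1.5, 36.1]), array([-0.002, -0.002,  0.   ]))
```

Emit:
move_arm(rot=[[0, 0, 0], [0, 0, 0], [0, 0, 0], [0, 0, 0], [0, 0, 0]], xyz=[[0, 0.8, 10], [0, 1, 20], [0, 1, 30], [0, 1, 35.8], [0, 1, 35.8]], hand=[1, 1, 1, 1, 1])

```text
t: 26.98
eef_pos: [0.4717, 0.3215, 0.0254]
eef_rot: [0.995, 0.096, -0.001, -0.0]
force: [-10.8, -6.6, 21.6]
gripper_width: 0.177
grasp_force: 45.0
```

```bash
python3 - <<'E'
from h import *
s=status();print(s["eef_pos"],delta([.4731,.3218,.0258],.192))
E
```

```text
t26.98 yaw 11.03 ring-C mm [-28.02 408.37] under z 0.0331 F [-10.82  -6.57  21.55] M [-1.44   2.425  0.004] | rxF 4.977 +Mz 4.981
[0.47165944 0.32153234 0.02541514] (array([ 1.5,  0. , -0.4]), array([-0.   ,  0.002,  0.001]))
```

Emit:
move_arm(rot=[[0, 0, 0], [0, 0, 0], [0, 0, 0]], xyz=[[0, 0, -0.8], [0, 0, -0.8], [0, 0, -0.8]], hand=[1, 1, 1])

```text
t: 27.35
eef_pos: [0.4717, 0.3215, 0.0255]
eef_rot: [0.995, 0.096, -0.001, 0.0]
force: [-6.3, -3.5, 11.7]
gripper_width: 0.18
grasp_force: 45.0
```

```bash
python3 - <<'E'
from h import *
s=status();print(s["eef_pos"])
E
```

```text
t27.35 yaw 11.04 ring-C mm [-27.98 408.36] under z 0.0332 F [-6.34 -3.51 11.71] M [-0.863  1.548  0.083] | rxF 2.879 +Mz 2.962
[0.47169698 0.32151204 0.02548434]
```

Emit:
move_arm(rot=[[0, 0, 0], [0, 0, 0], [0, 0, 0]], xyz=[[-0.7, 0, -1], [-0.7, 0, -1], [-0.7, 0, -1]], hand=[1, 1, 1])

```text
t: 27.72
eef_pos: [0.4714, 0.3217, 0.0258]
eef_rot: [0.995, 0.096, -0.0, 0.0]
force: [0.3, -0.8, -1.5]
gripper_width: 0.18
grasp_force: 45.0
```

```bash
python3 - <<'E'
from h import *
s=status();print(s["eef_pos"])
w=cams.get_image("wrist")
c=w["color"][20:320,180:480];cv2.imwrite("pics/rest.png",cv2.resize(c[:,:,::-1],None,fx=1.9,fy=1.9))
E
```

```text
t27.73 yaw 11.05 ring-C mm [-28.31 408.54] under z 0.0335 F [ 0.32 -0.81 -1.45] M [ 0.014  0.137 -0.027] | rxF -0.035 +Mz -0.062
[0.47137496 0.32166882 0.0258156 ]
```

View pics/rest.png

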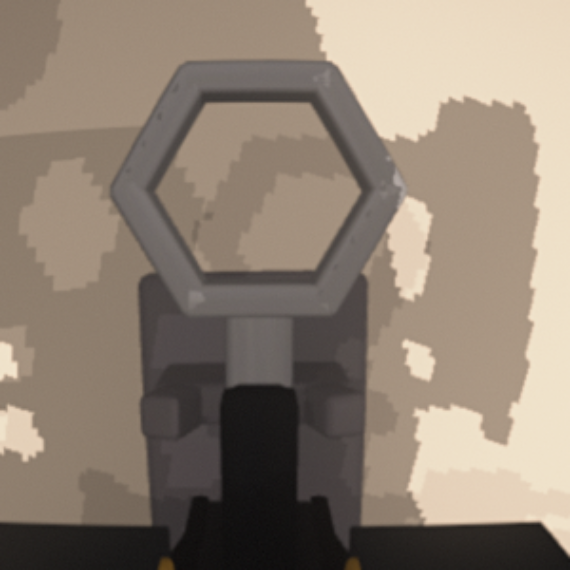

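The sleeve lies centred in the front notch (258,410 between the posts at 165 and 340). I'll nudge it 1.5 mm forward and then release.

Emit:
move_arm(rot=[[0, 0, 0], [0, 0, 0], [0, 0, 0], [0, 0, 0], [0, 0, 0], [0, 0, 0], [0, 0, 0], [0, 0, 0], [0, 0, 0], [0, 0, 0]], xyz=[[1.5, 0, 0], [1.5, 0, 0], [1.5, 0, 0.3], [1.5, 0, 0.3], [1.5, 0, 0.3], [1.5, 0, 0.3], [1.5, 0, 0.3], [1.5, 0, 0.3], [1.5, 0, 0.3], [1.5, 0, 0.3]], hand=[1, 1, 1, 0.7, 0.5, 0.3, 0.1, 0, 0, 0])

```text
t: 29.02
eef_pos: [0.4729, 0.322, 0.0258]
eef_rot: [0.995, 0.096, -0.0, -0.0]
force: [-0.2, 0.1, 0.2]
gripper_width: 0.893
grasp_force: 0.0
```

Emit:
move_arm(rot=[[0, 0, 0], [0, 0, 0], [0, 0, 0], [0, 0, 0], [0, 0, 0], [0, 0, 0], [0, 0, 0], [0, 0, 0]], xyz=[[0, 0, 0], [0, 0, 0], [0, 0, -15], [0, 0, -40], [0, 0, -90], [0, 0, -150], [0, 0, -200], [0, 0, -200]], hand=[0, 0, 0, 0, 0, 0, 0, 0])

```text
t: 30.02
eef_pos: [0.4748, 0.3227, 0.2309]
eef_rot: [0.995, 0.096, 0.003, -0.003]
force: [-0.8, 0.7, -0.7]
gripper_width: 0.999
grasp_force: 0.0
```

```bash
python3 - <<'E'
from h import *
s=status();print(s["eef_pos"],s["gripper_width"])
w=cams.get_image("wrist")
for n in ("spanner","rest"):
  for r in cams.silhouettes(n,"wrist")[:1]:
    print(n,r["rect"],r["confidence"])
    if n=="spanner":print(spanner_fit(w,r["region"],.033))
c=w["color"][60:440,100:540];cv2.imwrite("pics/final.png",c[:,:,::-1])
E
```

```text
t30.02 yaw 11.01 ring-C mm [-24.86 409.54] under z 0.2386 F [-0.8   0.7  -0.73] M [-0.075  0.208 -0.021] | rxF 0.239 +Mz 0.218
[0.4748087  0.32272774 0.23091297] 0.9985421757371179
spanner [283.6, 104.6, 348.5, 328.1] 0.58
(array([0.55659044, 0.33657581]), np.float64(0.19734718755103262), array([0.44970055, 0.31538878]), array([-0.08541539,  0.0679753 ]), array([0.98059016, 0.1960687 ]))
rest [282.7, 151.5, 344.1, 269.5] 0.87
```

```bash
python3 -c "
from cell import bot
print(bot.sign_off())"
```

```text
the job is handed in; nothing more can be done
None
```

I tightened the screw in two swings until it stopped turning, finished with a pull of about 0.8 N m, laid the spanner back in both notches of the grey rest, let go, and handed the job in at about 30 s.

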